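# Raise the telescopic bench lantern

### The job

The lantern head of the telescopic bench lamp is standing a little proud of its socket: first press it down until it is fully home. Then press the lamp's release button fully in and pull the pole up by its black rubber grip, past the first stop to the second stop (fully out). Finish while still holding it up there by the grip, since the pole sinks back if let go; leave the lantern head seated and do not disturb the spare parts around the lamp.

Things in the scene. Friction and masses are not known exactly. Their poses are not given: they have to be found in the camera images.
- case: Lamp base, fixed to the bench: black box 100 (x) by 225 (y) mm, top at 50 mm, on a foot plate 112 by 245 mm (y = -88 to +158). Origin on the bench under the pole axis, z up. A fixed steel tube (28 mm, collars to 48 mm) rises at the origin to 125 mm. Button at x = 0, y = +110 mm; pull grip at x = 0, y = -85 mm; lantern head at x = y = 0.
- pole (a joint): Draw of the inner pole straight up out of the tube, m: 0 = in, locked until the button is in; 0.055 = first stop, a ball catch that keeps it there, about 6 N extra to pull past; 0.110 = second stop, solid end of travel. Bracket, grip and lantern head rise with it (about 0.3 kg plus 1 N friction: 4 N to lift, 10 N past the catch). Nothing holds it at the second stop: let go, it sinks.
- grip_mid (a point): The pull grip on the pole: an upright black rubber cylinder, 26 mm in diameter, 50 mm tall, standing free on the end of a flat bracket (20 mm wide, 12 mm thick) 85 mm from the pole axis, on the side away from the button. This point is on its axis, 27 mm above its underside and 23 mm below its top, 169 mm above the bench when the pole is in. Grasp it from above in any yaw.
- lantern (a joint): How far the lantern head has been pressed into its socket on the top of the pole, in m: starts at 0 to 0.004, 0.010 = fully home. Straight down; it resists with about 7 N of friction, stays where it is left, and more than 7 N of upward pull draws it out again, so it is no handle for the pole.
- lantern_top (a point): Centre of the flat top of the lantern head, a round drum 52 mm in diameter and 38 mm tall with a white diffuser between grey discs, on the pole axis. With the pole in, this top is 193 mm above the bench at joint value 0 and 183 mm when fully home.
- button (a joint): Travel of the release button, in m: 0 = out, 0.007 = fully in. It needs about 5 N, stays in once pressed (no return), and frees the pole when more than about 5 mm in.
- button_top (a point): Centre of the top of the release button, a round grey push button 32 mm in diameter in a steel ring on top of the case, pressed straight down; its top is 63 mm above the bench when out, 56 mm when in.
- carton: Bystander: small cardboard box 60 by 75 by 50 mm high, loose. Origin at the centre of its underside.
- bearing: Bystander: steel bearing ring, 62 mm outer diameter, 30 mm bore, 18 mm high, loose, lying flat. Origin at the centre of its underside.
- pulley: Bystander: dark steel grooved pulley, 64 mm in diameter, 24 mm high with a 28 mm hub up to 36 mm, loose. Origin at the centre of its underside.
- filter: Bystander: grey canister 60 mm in diameter, 68 mm tall, loose, upright. Origin at the centre of its underside.

How it is judged:
On the way, in this order (a step that is already met when the one before it is completed fails the run):
1. the lantern head is pressed home while the pole is still in (value of joint lantern above 0.0085 m and value of joint pole below 0.01 m), for 0.1 s.
2. the release button is pressed in (value of joint button above 0.0055 m), for 0.1 s.
3. the pole is drawn past the first stop with the grip held (value of joint pole above 0.07 m and contact force between the fingers and pole above 1 N and distance between the grasp point and grip_mid below 0.04 m), for 0.05 s.
4. the pole is at its second stop, held by the grip (value of joint pole above 0.106 m and contact force between the fingers and pole above 1 N and distance between the grasp point and grip_mid below 0.04 m), for 0.2 s.
At the end, for the whole second after the job is handed in: Gripper holds the pull grip (over 1 N, grasp within 40 mm of its middle, no spare part touching the pole), pole at the second stop (joint above 0.106 of 0.110 m) and at rest, button in (above 0.0055 m), lantern head home (joint above 0.0085 of 0.010 m) (all of step 4 and value of joint lantern above 0.0085 m and value of joint button above 0.0055 m and velocity of joint pole between -0.01 and 0.01 m/s and contact force between each of carton, bearing, pulley, filter and pole below 0.2 N); the arm keeps its last pose, push and grip.
It fails at once if the carton is shifted by more than 20 mm or tipped (distance of carton from where it was at the start of the episode above 0.02 m or angle between carton's own z axis and vertical above 0.4 rad).
It fails at once if the bearing is shifted by more than 20 mm or tipped (distance of bearing from where it was at the start of the episode above 0.02 m or angle between bearing's own z axis and vertical above 0.4 rad).
It fails at once if the pulley is shifted by more than 20 mm or tipped (distance of pulley from where it was at the start of the episode above 0.02 m or angle between pulley's own z axis and vertical above 0.4 rad).
It fails at once if the filter is shifted by more than 20 mm or tipped (distance of filter from where it was at the start of the episode above 0.02 m or angle between filter's own z axis and vertical above 0.4 rad).
It also fails if it takes over 54 s, if anything falls off the work surface, if the arm or the gripper's body presses on something with over 40 N, if the wrist force passes 120 N, or if a joint passes its speed limit or range.

### The arm

A 7-joint arm with a two-finger parallel gripper is mounted at the origin on the work surface. World frame = base frame: x ahead of the robot, y to its left, z up, the work surface at z = 0. Lengths are in m, angles in rad, forces in N, time in s.
With the tool pointing down it reaches from about 0.4 to 0.85 m from the base axis. Payload 4.5 kg.
Tool frame: the origin (TCP) lies between the finger pads; the fingertips stand 11 mm ahead of it and the grasp point (between the pads) lies 8 mm behind it (r.nose_length is the distance from the TCP to the fingertips, in m); z points along the fingers, y is the line along which they close (so a half turn about z gives the same grasp; the last joint's range is limited). The gripper opens to 88 mm and grips with 3 to 60 N. Pads are 18 mm wide; open, the fingers measure 123 mm over their backs; the gripper's body (75 mm by 187 mm) begins 45 mm behind the grasp point.
Start: joints at [1.358, 0.689, -0.195, 1.565, 0.157, 0.902, -0.215], TCP at [0.153, -0.606, 0.25] pointing down, gripper open.
Joint ranges: [-3.01, 3.01], [-0.46, 2.08], [-1.47, 1.51], [0.13, 2.56], [-1, 4.14], [0.04, 2.09], [-2.66, 2.66]. Speed limits (rad/s): [2.57, 2.57, 3.14, 3.14, 3.14, 3.14, 3.14].

### API

Orientations are given as a unit quaternion [x, y, z, w].
In Python, from plant import get_state, snapshot, camera_model, r gives the robot as it stands.
- The arm moves only by the shell command python3 -m inch 'ROWS' [FORCE]. ROWS is text: rows parted by semicolons, each of 7 numbers parted by spaces: the opening, from -1 (shut) to 1 (fully open), then the shift along the tool's x, y, z in m, then the turn, a rotation vector about the tool's x, y, z in rad. A call has 1 to 20 rows; each row shifts and turns the commanded pose from where the row before left it, along the tool's axes as they then stand; what a row does not reach is not made up. A row lasts 1/12 s, in which the tool goes at most 41.7 mm and 7.16 degrees, less where a joint would pass 70% of its speed; a pose out of reach is approached as far as the arm can. A call is refused whole if a number of a shift passes 0.0417 or a number of a turn 0.125, either way. A call with a gripper value outside its range is refused whole. The fingers move at their own pace and stop on an object; FORCE is the grip in N (left out, the last holds). Time passes only in rows, so rows that do not move let the fingers close. It gives the time, the measured TCP pose, the force, the opening and the grip force at its end, in the units of the state.
- get_state(): the state, without advancing time (a new reading comes with each control period).
- snapshot(name): name is "side" or "top" or "wrist"; returns (picture, depth): 480x640x3 uint8, red, green, blue; 480x640 float32, m along the optical axis (not along the pixel's ray), 0 where there is no reading.
- camera_model(name): a dict with "intrinsics" (3x3 intrinsics, pixels), "view" (4x4, takes a point from world to camera coordinates). Camera axes: x right, y down, z forward; pixel columns grow to the right and rows downward; lengths in m; the calibration is good to about 2 mm. A picture is of the moment at which its call begins: read the wrist's pose just before it. camera_model takes no time and is no camera call; for the wrist camera it gives the pose at the moment of the call.
- r.finish_job(): hands the job in; it is judged then, once.
The state is a dict: "clock": time; "q": joint angles; "qd": joint speeds; "joint_torque": joint torques, N m; "tool_pos": TCP position; "eef_rot": TCP orientation; "contact_force": force on the tool from outside, world axes, zero at the start; "moment": the same for the moment, N m; "opening": opening from 0.0 (shut) to 1.0 (fully open); "finger_force": force on a finger pad.
Only numpy, scipy, OpenCV 4.12 (cv2) and the standard library are available. Lean on these libraries where they do the work, as an engineer would, in place of code of your own. Each camera call takes 0.05 s, during which the arm holds its last target. There are 200 camera calls.

## Working session

There is one attempt and no reset: what is moved stays moved. The work goes in short steps, Python scripts to look and compute and a shell command to move; the robot and the scene stay as the last step left them, time stands still between calls to the robot, and variables do not carry over. Pictures are saved under pics/ and viewed, at most 10 in all, crops included, and the job is handed in when it is done.

```bash
ls; mkdir -p pics
python3 - <<'E'
from plant import *
import cv2,numpy as np
np.set_printoptions(precision=4,suppress=True)
for n in("top","side"):
    p,d=snapshot(n);cv2.imwrite(f"pics/{n}0.png",p[:,:,::-1]);np.savez(f"{n}0.npz",p=p,d=d)
    m=camera_model(n);print(n,m["intrinsics"],m["view"],(d>0).mean())
s=get_state();print(s["tool_pos"],s["eef_rot"],s["clock"],s["contact_force"])
E
```

```text
pics
top [[602.0881   0.     315.5237]
 [  0.     602.0881 229.5986]
 [  0.       0.       1.    ]] [[ 0.0059 -1.     -0.0074  0.0641]
 [-0.9865 -0.0046 -0.1635  0.6066]
 [ 0.1635  0.0083 -0.9865  1.1987]
 [ 0.      0.      0.      1.    ]] 0.9959537760416667
side [[455.1328   0.     322.3226]
 [  0.     455.1328 233.1174]
 [  0.       0.       1.    ]] [[ 0.8884 -0.4586 -0.0215 -0.4798]
 [-0.2644 -0.4728 -0.8406  0.2974]
 [ 0.3753  0.7525 -0.5413  0.6568]
 [ 0.      0.      0.      1.    ]] 0.9960123697916666
[ 0.1525 -0.6055  0.249 ] [ 0.9924  0.1231 -0.0002 -0.0008] 0.1 [ 0.0013 -0.2631 -0.5553]
```

View pics/top0.png

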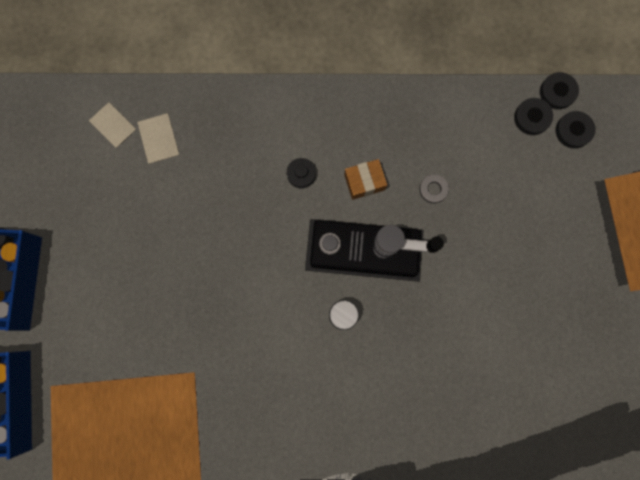

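View pics/side0.png

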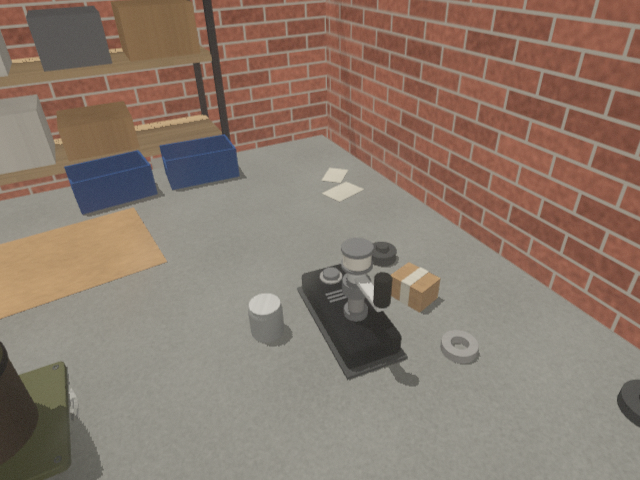

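The top view shows the lantern at about (391,239), the button at (330,243) and the grip at (436,242). The bearing is at (434,188), the carton at (366,178), the pulley at (301,172) and the filter at (344,315). The side view agrees. Next I measure with depth and cast rays.

```bash
cat > h.py <<'E'
from plant import *
import cv2,numpy as np
np.set_printoptions(precision=4,suppress=True)
def cloud(d,m):
    K,V=np.array(m["intrinsics"]),np.array(m["view"]);v,u=np.mgrid[:d.shape[0],:d.shape[1]]
    c=np.stack([(u-K[0,2])/K[0,0]*d,(v-K[1,2])/K[1,1]*d,d],-1)
    return (c-V[:3,3])@V[:3,:3]
def ray(m,u,v,z):
    K,V=np.array(m["intrinsics"]),np.array(m["view"]);R=V[:3,:3]
    c=-R.T@V[:3,3];w=R.T@np.linalg.inv(K)@[u,v,1];return c+w*(z-c[2])/w[2]
E
python3 - <<'E'
from h import *
W={}
for n,box in(("top",(295,140,460,340)),("side",(240,225,490,380))):
    f=np.load(n+"0.npz");m=camera_model(n);W=cloud(f["d"],m)
    x0,y0,x1,y1=box;mk=np.zeros(f["d"].shape,bool);mk[y0:y1,x0:x1]=1
    z=W[...,2]
    for lab,lo,hi in(("z>.165",.165,.25),("case",.045,.0535),("btn",.0555,.07)):
        g=(mk&(z>lo)&(z<hi)).astype(np.uint8)
        c,l,st,ce=cv2.connectedComponentsWithStats(g)
        for i in range(1,c):
            if st[i,4]>25:
                P=W[l==i];print(n,lab,"px",ce[i],st[i,4],"med",np.median(P,0),"min",P.min(0),"max",P.max(0))
                if lab=="case":
                    r_=cv2.minAreaRect((P[:,:2]*1000).astype(np.float32));print("   rect",r_)
                if lab!="case": print("   topmean",P[P[:,2]>np.percentile(P[:,2],60)].mean(0), ray(m,*ce[i],np.percentile(P[:,2],80)))
E
python3 - <<'E'
import cv2
a=cv2.imread('pics/top0.png')[140:340,295:460];cv2.imwrite('pics/c.png',cv2.convertScaleAbs(cv2.resize(a,None,fx=3,fy=3,interpolation=2),alpha=2))
E
```

```text
top z>.165 px [390.2026 238.3501] 617 med [ 0.5678 -0.0706  0.1907] min [ 0.5421 -0.0964  0.1693] max [ 0.5926 -0.0453  0.1971]
   topmean [ 0.567  -0.0715  0.1926] [ 0.5671 -0.0706  0.1923]
top z>.165 px [435.4842 243.3368] 190 med [ 0.5591 -0.1537  0.1902] min [ 0.5475 -0.1674  0.1658] max [ 0.5726 -0.1425  0.1968]
   topmean [ 0.5607 -0.1552  0.1927] [ 0.5583 -0.1529  0.1926]
top case px [365.4289 176.6849] 914 med [ 0.7197 -0.0364  0.0493] min [ 0.681  -0.0806  0.045 ] max [0.7594 0.006  0.0535]
   rect ((720.0663452148438, -37.432899475097656), (62.37397003173828, 75.77787780761719), 17.339399337768555)
top case px [358.1842 249.4978] 3246 med [ 0.5581 -0.0162  0.0491] min [ 0.5134 -0.1468  0.045 ] max [0.6295 0.0784 0.0535]
   rect ((570.9050903320312, -35.9537353515625), (222.8158416748047, 98.58525848388672), 84.59114074707031)
top case px [411.3068 233.2841] 176 med [ 0.6    -0.1316  0.0487] min [ 0.5872 -0.1497  0.0451] max [ 0.6132 -0.1063  0.0534]
   rect ((599.8148193359375, -127.70950317382812), (44.3610954284668, 24.242685317993164), 86.6291275024414)
top btn px [329.5
[... 1444 characters left out ...]
0.403  -0.0215  0.0451] max [0.4614 0.0112 0.0535]
   rect ((429.8946533203125, -7.84260368347168), (27.562896728515625, 58.930259704589844), 79.23843383789062)
side btn px [330.6744 273.5872] 172 med [0.5768 0.0333 0.062 ] min [0.5627 0.0214 0.0555] max [0.5949 0.0517 0.0648]
   topmean [0.5781 0.0359 0.0629] [0.5763 0.0327 0.0628]
side btn px [264.4986 306.7486] 720 med [0.4306 0.0016 0.067 ] min [ 0.4035 -0.0212  0.0555] max [0.4611 0.0365 0.07  ]
   topmean [0.4325 0.0072 0.0681] [0.43   0.0002 0.068 ]
side btn px [355.4187 312.122 ] 246 med [ 0.5605 -0.0837  0.0629] min [ 0.5481 -0.0934  0.0556] max [ 0.588  -0.0511  0.0692]
   topmean [ 0.565  -0.0805  0.065 ] [ 0.5621 -0.0826  0.0642]
```

View pics/c.png

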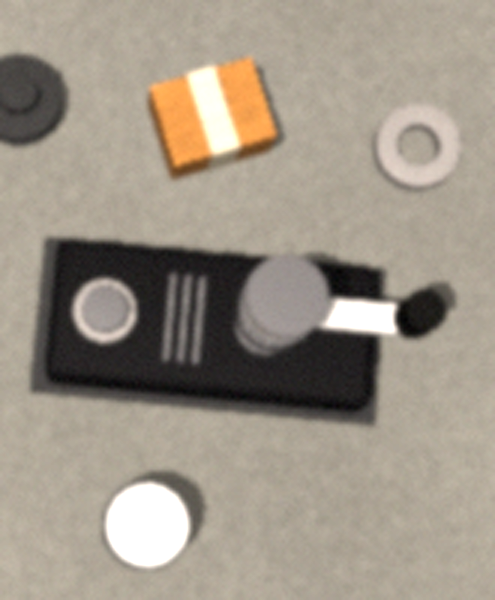

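Distances check out: lantern to grip is 85 mm and lantern to button is 109 mm. The lantern top is at about z 0.192, and the case yaw is about -5°. I'll shut the fingers and go above the lantern, then turn so that the closing axis runs across the case.

```bash
python3 -m inch '-1 .0296 -.0232 0 0 0 0;-1 .0296 -.0232 0 0 0 0;-1 .0296 -.0232 0 0 0 0;-1 .0296 -.0232 0 0 0 0;-1 .0296 -.0232 0 0 0 0;-1 .0296 -.0232 0 0 0 0;-1 .0296 -.0232 0 0 0 0;-1 .0296 -.0232 0 0 0 0;-1 .0296 -.0232 0 0 0 0;-1 .0296 -.0232 0 0 0 0;-1 .0296 -.0232 0 0 0 0;-1 .0296 -.0232 0 0 0 0;-1 .0296 -.0232 0 0 0 0;-1 .0296 -.0232 0 0 0 0;-1 .0296 -.0232 0 0 0 0;-1 .0296 -.0232 0 0 0 0;-1 .0296 -.0232 0 0 0 0;-1 .0296 -.0232 0 0 0 0' 10
python3 -m inch '-1 0 0 0 0 0 -.124;-1 0 0 0 0 0 -.124;-1 0 0 0 0 0 -.124;-1 0 0 0 0 0 -.124;-1 0 0 0 0 0 -.124;-1 0 0 0 0 0 -.124;-1 0 0 0 0 0 -.124;-1 0 0 0 0 0 -.124;-1 0 0 0 0 0 -.124;-1 0 0 0 0 0 -.124;-1 0 0 0 0 0 0;-1 0 0 0 0 0 0'
cat > go.py <<'E'
import sys
from h import *
from scipy.spatial.transform import Rotation as R
s=get_state();Q=R.from_quat(s["eef_rot"])
print("t",s["clock"],"pos",s["tool_pos"],"F",s["contact_force"],"open",s["opening"],s["finger_force"]);print(Q.as_matrix());print("q",s["q"])
for n,t in dict(L=(.568,-.0717,.205),B=(.5777,.0375,.08),G=(.5604,-.1565,.23)).items(): print(n,Q.inv().apply(np.array(t)-s["tool_pos"]))
E
python3 go.py
```

```text
clock: 1.6
tool_pos: [0.5679, -0.0692, 0.2494]
eef_rot: [0.992, 0.123, -0.0, 0.0]
contact_force: [0.3, -0.3, 0.0]
opening: 0.004
finger_force: 0.0
clock: 2.6
tool_pos: [0.5671, -0.0711, 0.2494]
eef_rot: [0.737, 0.675, -0.0, -0.0]
contact_force: [0.7, -0.5, 0.1]
opening: 0.002
finger_force: 0.0
t 2.6 pos [ 0.5671 -0.0711  0.2494] F [ 0.6952 -0.4661  0.0773] open 0.0018859633992378442 0.0
[[ 0.0875  0.9962 -0.0008]
 [ 0.9962 -0.0875  0.0004]
 [ 0.0003 -0.0008 -1.    ]]
q [ 0.3293  0.6495 -0.4849  1.7213  0.3786  0.8659 -0.4081]
L [-0.0005  0.001   0.0444]
B [0.1091 0.0012 0.1694]
G [-0.0856  0.0009  0.0193]
```

```bash
python3 -m inch '-1 -.0005 .001 .015 0 0 0;-1 0 0 .015 0 0 0;-1 0 0 .012 0 0 0;-1 0 0 .003 0 0 0;-1 0 0 .002 0 0 0;-1 0 0 .002 0 0 0;-1 0 0 .002 0 0 0;-1 0 0 .001 0 0 0;-1 0 0 0 0 0 0' 10
```

```text
clock: 3.35
tool_pos: [0.5678, -0.0716, 0.1985]
eef_rot: [0.737, 0.676, -0.001, 0.0]
contact_force: [-0.5, -0.3, 0.4]
opening: 0.005
finger_force: 0.0
```

```bash
python3 -m inch '-1 0 0 .002 0 0 0;-1 0 0 .001 0 0 0';python3 -m inch '-1 0 0 .001 0 0 0;-1 0 0 .001 0 0 0' ;python3 -m inch '-1 0 0 .001 0 0 0;-1 0 0 .001 0 0 0'
```

```text
clock: 3.52
tool_pos: [0.5681, -0.0716, 0.1957]
eef_rot: [0.737, 0.676, -0.0, 0.0]
contact_force: [-2.8, -0.8, 6.4]
opening: 0.006
finger_force: 3.2
clock: 3.68
tool_pos: [0.5682, -0.0716, 0.1943]
eef_rot: [0.737, 0.676, -0.0, 0.0]
contact_force: [-6.0, -0.1, 18.3]
opening: 0.007
finger_force: 9.3
clock: 3.85
tool_pos: [0.5684, -0.0716, 0.1941]
eef_rot: [0.737, 0.676, -0.0, 0.001]
contact_force: [-10.1, -1.2, 32.3]
opening: 0.006
finger_force: 16.0
```

The head is hard against its stop at TCP z 0.194, as expected for fully home, so it is seated. Next is the button.

```bash
python3 -m inch '-1 0 0 0 0 0 0;-1 0 0 0 0 0 0;-1 0 0 -.01 0 0 0;-1 0 0 -.015 0 0 0;-1 .03 0 0 0 0 0;-1 .04 0 0 0 0 0;-1 .039 0 0 0 0 0;-1 0 0 0 0 0 0;-1 0 0 0 0 0 0';python3 - <<'E'
from h import *
f,d=snapshot("top");m=camera_model("top");W=cloud(d,m)
k=np.hypot(W[...,0]-.568,W[...,1]+.0717)<.022
P=W[k&(W[...,2]>.15)];print("lantern top z",np.median(P[:,2]))
cv2.imwrite("pics/t2.png",cv2.resize(f[140:340,295:460,::-1],None,fx=3,fy=3))
E
python3 go.py
```

```text
clock: 4.6
tool_pos: [0.578, 0.041, 0.2164]
eef_rot: [0.734, 0.679, 0.001, -0.0]
contact_force: [-0.6, -0.7, -0.1]
opening: 0.007
finger_force: 0.0
lantern top z nan
t 4.65 pos [0.5779 0.0379 0.2161] F [ 0.0807 -0.7765 -0.217 ] open 0.007544547775697667 0.0
[[ 0.0825  0.9966  0.0011]
 [ 0.9966 -0.0825 -0.0001]
 [-0.      0.0011 -1.    ]]
q [ 0.1147  0.6968 -0.4475  1.7364  0.3986  0.7986 -0.6061]
L [-0.1101 -0.0008  0.0111]
B [-0.0004 -0.0003  0.1361]
G [-0.1952 -0.0013 -0.0139]
  return _methods._mean(a, axis=axis, dtype=dtype,
  ret = ret.dtype.type(ret / rcount)
```

```bash
python3 -m inch '-1 0 0 .03 0 0 0;-1 0 0 .035 0 0 0;-1 0 0 .035 0 0 0;-1 0 0 .025 0 0 0;-1 0 0 .012 0 0 0;-1 0 0 .003 0 0 0;-1 0 0 .002 0 0 0;-1 0 0 .002 0 0 0;-1 0 0 .002 0 0 0;-1 0 0 .001 0 0 0';python3 -m inch '-1 0 0 .001 0 0 0;-1 0 0 .001 0 0 0';python3 -m inch '-1 0 0 .001 0 0 0;-1 0 0 0 0 0 0'
```

```text
clock: 5.48
tool_pos: [0.578, 0.036, 0.0701]
eef_rot: [0.737, 0.676, 0.0, 0.001]
contact_force: [-2.3, -3.5, 4.9]
opening: 0.004
finger_force: 2.5
clock: 5.65
tool_pos: [0.578, 0.0361, 0.0676]
eef_rot: [0.736, 0.676, 0.0, 0.001]
contact_force: [-1.8, -3.8, 5.4]
opening: 0.007
finger_force: 2.5
clock: 5.82
tool_pos: [0.5781, 0.0361, 0.0673]
eef_rot: [0.736, 0.677, 0.0, 0.001]
contact_force: [-3.8, -4.7, 13.3]
opening: 0.007
finger_force: 7.2
```

```bash
python3 -m inch '-1 0 0 .001 0 0 0;-1 0 0 0 0 0 0';python3 -m inch '-1 0 0 -.03 0 0 0;-1 0 0 -.04 0 0 0;-1 0 0 -.04 0 0 0;-1 0 0 -.04 0 0 0;-1 0 0 -.033 0 0 0;-1 -.039 0 0 0 0 0;-1 -.039 0 0 0 0 0;-1 -.039 0 0 0 0 0;-1 -.039 0 0 0 0 0;0.3 -.037 0 0 0 0 0;0.3 0 0 0 0 0 0;0.3 0 0 0 0 0 0;0.3 0 0 0 0 0 0;0.3 0 0 0 0 0 0'
python3 - <<'E'
from h import *
m=camera_model("wrist");f,d=snapshot("wrist");W=cloud(d,m);cv2.imwrite("pics/w3.png",f[:,:,::-1])
for lab,lo,hi in(("z>.175",.175,.21),("bt",.0535,.07)):
    g=((W[...,2]>lo)&(W[...,2]<hi)&(d>0)).astype(np.uint8)
    c,l,st,ce=cv2.connectedComponentsWithStats(g)
    for i in range(1,c):
        if st[i,4]>200: P=W[l==i];print(lab,ce[i],st[i],np.median(P,0),P.min(0),P.max(0))
E
python3 go.py
```

```text
clock: 5.98
tool_pos: [0.5781, 0.0361, 0.0671]
eef_rot: [0.736, 0.677, 0.0, 0.001]
contact_force: [-5.5, -4.5, 21.5]
opening: 0.009
finger_force: 10.9
clock: 7.15
tool_pos: [0.562, -0.1527, 0.248]
eef_rot: [0.735, 0.678, 0.001, -0.0]
contact_force: [-0.2, 0.1, 0.7]
opening: 0.359
finger_force: 0.0
z>.175 [315.4233 101.1757] [  260    43   112   117 10166] [ 0.5699 -0.07    0.1818] [ 0.5442 -0.0967  0.1785] [ 0.5956 -0.0452  0.1842]
z>.175 [313.6354 275.2133] [ 289  248   51   55 2208] [ 0.5623 -0.1525  0.1905] [ 0.5494 -0.1679  0.1751] [ 0.5751 -0.1425  0.1926]
bt [113.2987  18.9209] [  64    0   92   47 3197] [ 0.4365 -0.0042  0.0667] [ 0.406  -0.0202  0.0535] [0.4636 0.0091 0.0699]
t 7.2 pos [ 0.562  -0.1528  0.2479] F [1.5136 0.5845 0.1464] open 0.40722316748711196 0.0
[[ 0.0804  0.9968  0.0011]
 [ 0.9968 -0.0804  0.0015]
 [ 0.0015  0.001  -1.    ]]
q [ 0.4745  0.6667 -0.4964  1.6914  0.3893  0.8822 -0.2631]
L [ 0.0812 -0.0005  0.043 ]
B [0.1907 0.0002 0.1682]
G [-0.0039 -0.0013  0.0179]
```

View pics/w3.png

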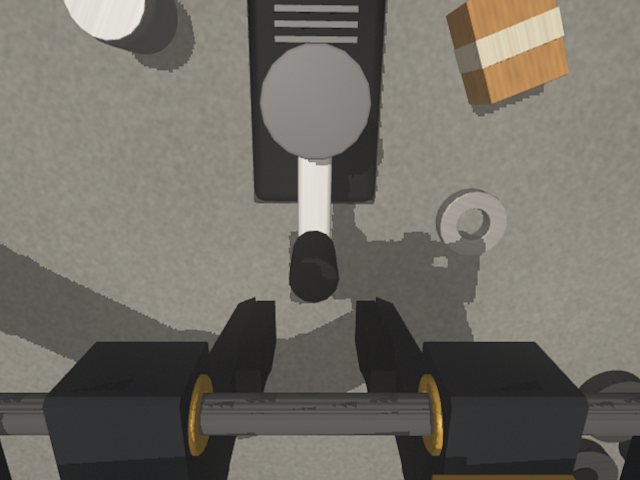

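The wrist view shows the grip (314,275) centred between the fingers. The lantern top is at z 0.182, so it is home. I go down over the grip and close.

```bash
python3 -m inch '0.3 -.003 0 .02 0 0 0;0.3 0 0 .025 0 0 0;0.3 0 0 .02 0 0 0;0.3 0 0 .012 0 0 0;0.3 0 0 .005 0 0 0;0.3 0 0 0 0 0 0;0.3 0 0 0 0 0 0' 30; python3 -m inch '-1 0 0 0 0 0 0;-1 0 0 0 0 0 0;-1 0 0 0 0 0 0;-1 0 0 0 0 0 0;-1 0 0 0 0 0 0;-1 0 0 0 0 0 0;-1 0 0 0 0 0 0;-1 0 0 0 0 0 0'
```

```text
clock: 7.78
tool_pos: [0.5617, -0.1572, 0.1662]
eef_rot: [0.736, 0.677, 0.0, 0.0]
contact_force: [-0.7, 0.2, 0.1]
opening: 0.648
finger_force: 0.0
clock: 8.45
tool_pos: [0.5608, -0.1583, 0.166]
eef_rot: [0.736, 0.677, -0.0, 0.0]
contact_force: [-2.6, -0.1, 4.0]
opening: 0.282
finger_force: 30.0
```

Held: the opening is 25 mm and the grip force 30 N. Now the pull.

```bash
python3 -m inch '-1 0 0 -.003 0 0 0;-1 0 0 -.006 0 0 0;-1 0 0 -.007 0 0 0;-1 0 0 -.007 0 0 0;-1 0 0 -.007 0 0 0;-1 0 0 -.007 0 0 0;-1 0 0 -.007 0 0 0;-1 0 0 -.005 0 0 0' 40; python3 -m inch '-1 0 0 -.005 0 0 0;-1 0 0 -.005 0 0 0;-1 0 0 -.005 0 0 0;-1 0 0 -.006 0 0 0;-1 0 0 -.007 0 0 0;-1 0 0 -.007 0 0 0;-1 0 0 -.007 0 0 0;-1 0 0 -.006 0 0 0;-1 0 0 -.004 0 0 0;-1 0 0 -.003 0 0 0;-1 0 0 0 0 0 0'
```

```text
clock: 9.12
tool_pos: [0.5608, -0.1583, 0.2152]
eef_rot: [0.736, 0.677, -0.0, -0.0]
contact_force: [1.3, -0.2, -5.4]
opening: 0.285
finger_force: 40.0
clock: 10.03
tool_pos: [0.5609, -0.1583, 0.2704]
eef_rot: [0.736, 0.677, -0.0, 0.0]
contact_force: [-1.0, -0.6, -1.2]
opening: 0.284
finger_force: 40.0
```

```bash
python3 -m inch '-1 0 0 -.002 0 0 0;-1 0 0 -.002 0 0 0;-1 0 0 -.001 0 0 0'; python3 -m inch '-1 0 0 -.001 0 0 0;-1 0 0 -.0005 0 0 0;-1 0 0 0 0 0 0'; python3 -m inch '-1 0 0 -.0005 0 0 0;-1 0 0 0 0 0 0;-1 0 0 0 0 0 0'
```

```text
clock: 10.28
tool_pos: [0.5608, -0.1583, 0.2747]
eef_rot: [0.736, 0.677, -0.0, -0.0]
contact_force: [-2.0, -0.5, -2.2]
opening: 0.281
finger_force: 40.0
clock: 10.53
tool_pos: [0.5608, -0.1582, 0.2762]
eef_rot: [0.736, 0.677, -0.0, -0.0]
contact_force: [-1.6, -0.7, -1.7]
opening: 0.285
finger_force: 40.0
clock: 10.78
tool_pos: [0.5608, -0.1582, 0.2762]
eef_rot: [0.736, 0.677, -0.0, -0.0]
contact_force: [-0.9, -1.5, -7.4]
opening: 0.282
finger_force: 40.0
```

```bash
python3 -m inch '-1 0 0 -.0005 0 0 0;-1 0 0 0 0 0 0;-1 0 0 0 0 0 0;-1 0 0 0 0 0 0'
python3 - <<'E'
from h import *
for n in("wrist","side"):
    m=camera_model(n);f,d=snapshot(n);W=cloud(d,m)
    g=(np.hypot(W[...,0]-.568,W[...,1]+.0717)<.022)&(W[...,2]>.25)&(W[...,2]<.31)
    if n=="side": cv2.imwrite("pics/s4.png",f[120:420,200:500,::-1].repeat(2,0).repeat(2,1))
    z=W[g][:,2];print(n,g.sum(),np.percentile(z,[50,80,95]) if len(z) else "")
print(get_state()["contact_force"])
E
```

```text
clock: 11.12
tool_pos: [0.5608, -0.1582, 0.2763]
eef_rot: [0.736, 0.677, -0.0, -0.0]
contact_force: [2.3, -1.0, -16.5]
opening: 0.287
finger_force: 40.0
wrist 22249 [0.2919 0.2924 0.293 ]
side 156 [0.2711 0.2917 0.2928]
[  2.2293  -0.8512 -18.985 ]
```

View pics/s4.png

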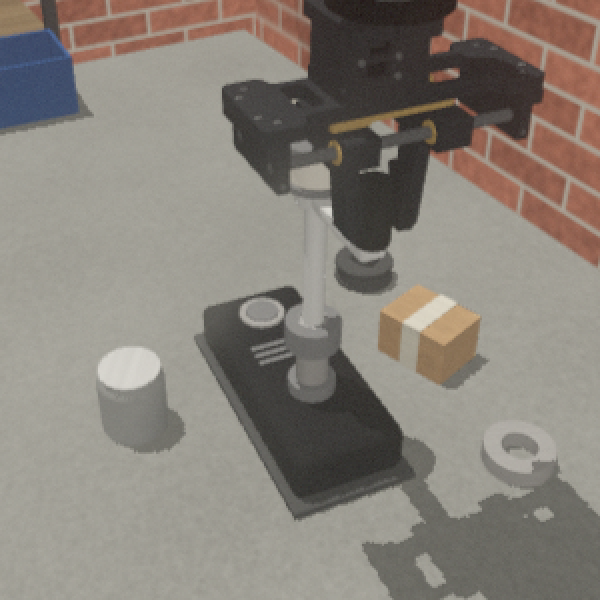

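The pole stands fully out with the grip held. The lantern top is at 0.292, which is 0.110 m above where it was, and the spare parts look undisturbed. Handing in.

```bash
python3 -c "
from plant import *
print(r.finish_job())"
```

```text
the job is handed in; nothing more can be done
None
```

The job is handed in, with no verdict shown: I pressed the lantern head home and the button in, then pulled the pole up to its second stop, where the gripper still holds it by the grip; the spare parts look undisturbed.

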